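# Pump up the sensor test line and shut it off

### The job

Pump the hand pump's spring plunger up and down with your fingertips until the steel indicator pin stands fully out of its collar. Then push the valve lever all the way over to its other side to shut the line in, and leave the plunger fully up. Only press and push: do not touch the indicator pin, and do not pick up or shift anything else on the bench.

Things in the scene. Friction and masses are not known exactly. Their poses are not given: they have to be found in the camera images.
- pump: Pressure-test unit fixed to the bench: plate 160 x 260 x 12 mm. Origin: centre of its underside; z up, long side along y. On it, in mm: pump barrel, 44 across, top at z 95, at x 0, y +80; grey gauge block 45 x 40 with a steel collar, 26 across, top at z 75, at x 0, y -5; brass valve block 55 x 40, top at z 44, at x +20, y -85, with the lever.
- plunger_top (a point): Centre of the flat top of the plunger's black cap (round, 48 mm across, 16 mm thick), 145 mm above the bench when up. It moves with the plunger.
- plunger (a joint): How far the plunger is pressed, m: 0 up, 0.030 fully down on its stop. A spring brings it back when let go; pressing takes about 6 N at first, 13 N at the bottom. A downstroke raises the pin by about 0.16 of its travel (a full stroke nearly 5 mm; a slammed one less); the upstroke leaves the pin where it is.
- pin: The indicator pin, a bare upright steel rod 12 mm across that rises out of the middle of the collar. Origin: centre of its top end: 77 mm above the bench when down, 107 mm when fully out against its stop (it then shows 32 mm above the collar). It starts 0 to 8 mm up. Pumping on at the stop does no harm.
- lever_ball (a point): Centre of the black ball (24 mm across) at the end of the valve lever, a steel rod 10 mm thick; 75 mm from the lever's pivot. It moves with the lever.
- valve (a joint): Valve lever angle, rad: 0 = open, leaning 0.5 from upright to the plate's -x (robot's side); 1.0 = shut, on its stop, leaning 0.5 to the plate's +x. Starts between 0 and 0.2. Pivot at x +20, y -85, z 50 mm in the plate's frame, axis along its y. Stays where it is left; about 2 N at the ball moves it.
- sensor: Loose black pressure sensor, 52 x 26 x 36 mm high with its upright 12 mm port, lying on the plate; leave alone. Origin: centre of the underside of its main block.
- fitting: Loose brass fitting, 22 mm across, 32 mm high, standing on the plate; leave alone. Origin: centre of its underside.
- multimeter: Loose grey multimeter lying on the bench, 180 x 85 x 35 mm, long along its x; leave alone. Origin: centre of its underside.
- screwdriver: Loose screwdriver, 200 mm long along its x, handle 26 mm thick; leave alone. Origin: under its middle, at bench level.
- solder_spool: Loose spool of solder standing on end, 56 mm across, 41 mm high; leave alone. Origin: centre of its underside.
- screw_jar: Loose clear jar with a steel cap, 60 mm across, 70 mm high; leave alone. Origin: centre of its underside.
- flux_bottle: Loose white bottle, 50 mm across, 120 mm high; leave alone. Origin: centre of its underside.

How it is judged:
On the way, in this order (a step that is already met when the one before it is completed fails the run):
1. the indicator pin is pumped fully out (z of pin in the frame of pump above 0.1045 m), for 0.2 s.
2. the valve lever is pushed right over (value of joint valve above 0.88 rad), for 0.2 s.
At the end, for the whole second after the job is handed in: The indicator pin stands fully out (at least 27.5 of its 30 mm), the valve lever is over at its shut side (at least 0.88 of 1.0 rad), and the plunger is back up (within 3 mm) (z of pin in the frame of pump above 0.1045 m and value of joint valve above 0.88 rad and value of joint plunger below 0.003 m); the robot touches nothing.
It fails at once if the indicator pin is touched by the robot (contact force between any of the fingers, the arm and pin above 1 N).
It fails at once if a loose thing is lifted, carried or shifted by more than 25 mm (distance of any of sensor, fitting, multimeter, screwdriver, solder_spool, screw_jar, flux_bottle from where it was at the start of the episode above 0.025 m).
It fails at once if a loose standing thing is knocked over (angle between any of fitting, solder_spool, screw_jar, flux_bottle's own z axis and vertical above 0.6 rad).
It also fails if it takes over 58 s, if anything falls off the work surface, if the arm or the gripper's body presses on something with over 40 N, if the wrist force passes 120 N, or if a joint passes its speed limit or range.

### The arm

A 7-joint arm with a two-finger parallel gripper is mounted at the origin on the work surface. World frame = base frame: x ahead of the robot, y to its left, z up, the work surface at z = 0. Lengths are in m, angles in rad, forces in N, time in s.
With the tool pointing down it reaches from about 0.425 to 0.825 m from the base axis. Payload 3.6 kg.
Tool frame: the origin (TCP) lies at the very end of the fingers, on their centre line; the grasp point (between the pads) lies 19 mm behind it (manip.grip_point_offset is the distance from the TCP to the grasp point, in m); z points along the fingers, y is the direction in which the jaws open and shut (so a half turn about z gives the same grasp; the last joint's range is limited). The gripper opens to 93 mm and grips with 3 to 60 N. Pads are 15 mm wide; open, the fingers measure 128 mm over their backs; the gripper's body (75 mm by 188 mm) begins 65 mm behind the grasp point.
Start: joints at [1.153, 0.615, -0.013, 1.423, 0.008, 1.103, -0.04], TCP at [0.248, -0.601, 0.219] pointing down, gripper open.
Joint ranges: [-3.12, 3.12], [-0.3, 2.06], [-1.34, 1.32], [0.26, 2.42], [-1.36, 4.5], [0.01, 1.98], [-2.84, 2.84]. Speed limits (rad/s): [2.79, 2.79, 3.14, 3.14, 3.14, 3.14, 3.14].

### API

Orientations are given as a rotation vector (axis times angle).
In Python, from plant import manip, get_image, camera_params, workorder gives the robot as it stands. The module is installed in compiled form; this text tells all that it offers.
- The arm moves only by the shell command python3 -m inch 'ROWS'. ROWS is JSON, a list of rows, each a list of 3 entries, a list of its own where there are three numbers: the closure, from -1 (fully open) to 1 (shut), then the shift along the tool's x, y, z in m, then the turn about the tool's z in rad. A call has 1 to 5 rows; each row shifts and turns the commanded pose from where the row before left it, along the tool's axes as they then stand; what a row does not reach is not made up. A row lasts 1/8 s, in which the tool goes at most 62.5 mm and 10.7 degrees, less where a joint would pass 70% of its speed; a pose out of reach is approached as far as the arm can. A call with a gripper value outside its range is refused whole. The fingers move at their own pace and stop on an object; the grip force is fixed at half the most. Time passes only in rows, so rows that do not move let the fingers close. It gives the time, the measured TCP pose, the force and the opening at its end, in the units of the state.
- manip.get_state(): the state, without advancing time (a new reading comes with each control period).
- get_image(name): name is "side" or "top" or "wrist"; returns the picture (480x640x3 uint8, red, green, blue); there is no depth.
- camera_params(name): a dict with "intrinsics" (3x3 intrinsics, pixels), "rvec" (rotation vector, rad) and "tvec" (3), from world to camera coordinates, as OpenCV has them. Camera axes: x right, y down, z forward; pixel columns grow to the right and rows downward; lengths in m; the calibration is good to about 2 mm. A picture is of the moment at which its call begins: read the wrist's pose just before it. camera_params takes no time and is no camera call; for the wrist camera it gives the pose at the moment of the call.
- workorder.hand_in(): hands the job in, once; it reports no verdict.
The state is a dict: "clock": time; "qpos": joint angles; "dq": joint speeds; "effort": joint torques, N m; "tcp_pos": TCP position; "orientation": TCP orientation; "wrist_force": force on the tool from outside, world axes, zero at the start; "ft_torque": the same for the moment, N m; "grip_width": opening from 0.0 (shut) to 1.0 (fully open).
Only numpy, scipy, OpenCV 4.12 (cv2) and the standard library are available. Lean on these libraries where they do the work, as an engineer would, in place of code of your own. Each camera call takes 0.05 s, during which the arm holds its last target.

## Working session

There is one attempt and no reset: what is moved stays moved. The work goes in short steps, Python scripts to look and compute and a shell command to move; the robot and the scene stay as the last step left them, time stands still between calls to the robot, and variables do not carry over. Pictures are saved under pics/ and viewed, and the job is handed in when it is done.

```bash
mkdir -p pics
python3 - <<'E'
from plant import manip,get_image,camera_params
import cv2
print(manip.get_state())
for n in("side","top"):
    im=get_image(n);cv2.imwrite(f"pics/{n}0.png",im[:,:,::-1]);print(n,camera_params(n))
E
```

```text
{'clock': 0.0, 'qpos': array([ 1.15246687,  0.61594096, -0.01259032,  1.42484937,  0.00813827,
        1.10339209, -0.04038308]), 'dq': array([-0.00021189, -0.00039018, -0.00077137, -0.0003031 ,  0.0001324 ,
       -0.00083085, -0.00293747]), 'effort': array([ 3.90081004e-04, -4.58937407e+01,  2.09316979e-01, -1.65748322e+01,
       -6.10498851e-02,  2.03330372e-02,  2.31925787e-04]), 'tcp_pos': array([ 0.24791321, -0.60003171,  0.21748356]), 'orientation': array([-3.07904453e+00, -6.11194944e-01,  9.06185132e-04]), 'wrist_force': array([-0.69893159, -0.39117139, -0.69151467]), 'ft_torque': array([-0.00695662,  0.02256702, -0.03977725]), 'grip_width': 0.996682724268193}
side {'intrinsics': array([[599.63149187,   0.        , 320.83763539],
       [  0.        , 599.63149187, 241.15407568],
       [  0.        ,   0.        ,   1.        ]]), 'rvec': array([ 0.29699407, -2.70969356,  1.35642847]), 'tvec': array([0.56830652, 0.17342838, 1.3111751 ])}
top {'intrinsics': array([[456.14048051,   0.        , 310.94874442],
       [  0.        , 456.14048051, 239.98588132],
       [  0.        ,   0.        ,   1.        ]]), 'rvec': array([ 2.12795751, -2.16108221,  0.13356778]), 'tvec': array([0.00962098, 0.61317527, 1.08402955])}
```

View pics/side0.png

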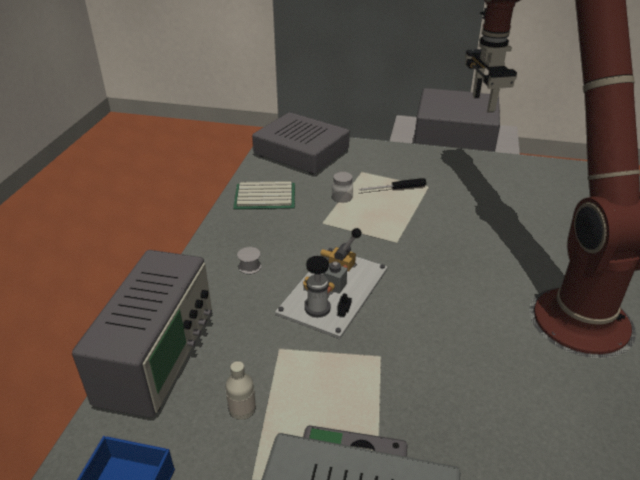

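View pics/top0.png

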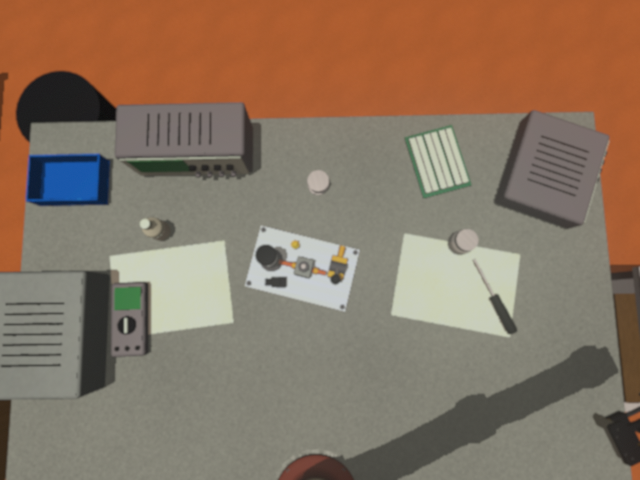

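The top view shows the plate at about (262,227), (359,247), (345,310) and (247,287), with the plunger cap at (267,256) and the lever ball at (336,279). I'll zoom in on both views next.

Run:
```python
import cv2
a=cv2.imread("pics/top0.png")[215:325,235:370];cv2.imwrite("pics/topc.png",cv2.resize(a,None,fx=5.5,fy=5.4,interpolation=2))
a=cv2.imread("pics/side0.png")[220:340,270:395];cv2.imwrite("pics/sidec.png",cv2.resize(a,None,fx=5,fy=5,interpolation=2))
```

```text
(no output)
```

View pics/topc.png

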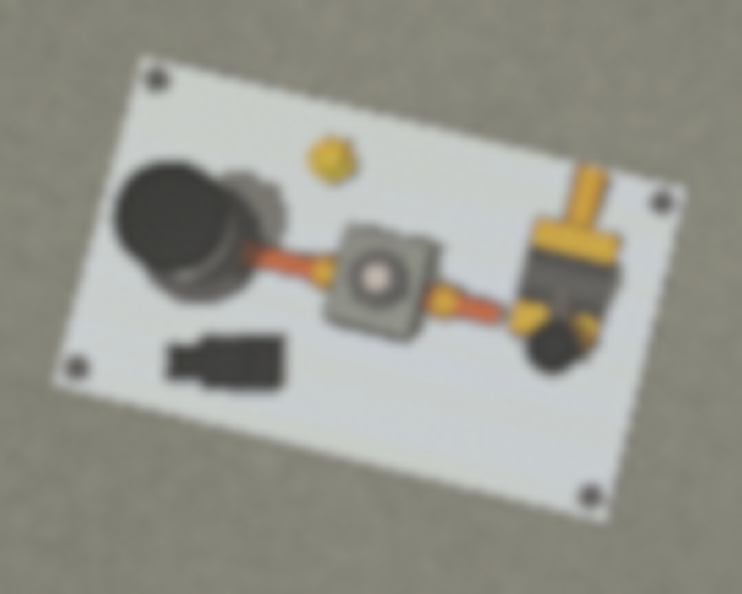

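View pics/sidec.png

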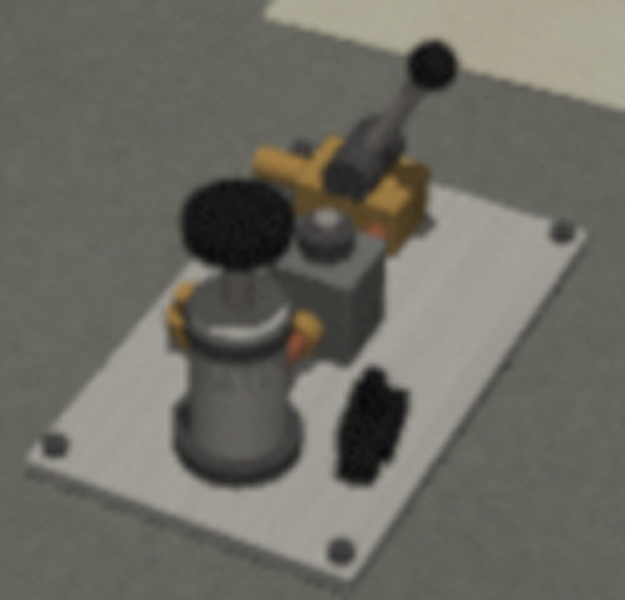

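```bash
cat > h.py <<'E'
import numpy as np,cv2
from scipy.optimize import least_squares
from plant import camera_params
def proj(n,P,cp=None):
    c=cp or camera_params(n);return cv2.projectPoints(np.array(P,float).reshape(-1,3),c["rvec"],c["tvec"],c["intrinsics"],None)[0].reshape(-1,2)
def w(p,P):
    c,s=np.cos(p[2]),np.sin(p[2]);P=np.atleast_2d(P);return np.c_[p[0]+c*P[:,0]-s*P[:,1],p[1]+s*P[:,0]+c*P[:,1],P[:,2]]
def ball(q): a=q-.5; return [.02+.075*np.sin(a),-.085,.05+.075*np.cos(a)]
E
python3 - <<'E'
from h import *
T=lambda u,v:(235+(u+.5)/5.5-.5,215+(v+.5)/5.4-.5)
S=lambda u,v:(270+(u+.5)/5-.5,220+(v+.5)/5-.5)
tp=[(.08,.13,.012),(.08,-.13,.012),(-.08,-.13,.012),(-.08,.13,.012),(0,.08,.145)]
tu=np.array([T(142,55),T(687,185),T(607,522),T(55,383),T(172,215)])
tb=np.array(T(553,346))
sp=[(.08,.13,.012),(-.08,.13,.012),(-.08,-.13,.012)]
su=np.array([S(28,458),S(350,582),S(588,235)]);sb=np.array(S(433,65))
def f(p):
    return np.r_[(proj("top",w(p,tp))-tu).ravel(),(proj("side",w(p,sp))-su).ravel(),(proj("top",w(p,ball(p[3])))-tb).ravel(),(proj("side",w(p,ball(p[3])))-sb).ravel()]
r=least_squares(f,[.65,0,-.2,.1]);p=r.x
print(p,np.abs(r.fun).reshape(-1,2).round(1).tolist())
for n,P in dict(cap=(0,.08,.145),pin=(0,-.005,.08),piv=(.02,-.085,.05),ball=ball(p[3]),shut=ball(1)).items():print(n,w(p,P)[0].round(4))
np.save("p.npy",p)
# loose things top view, height guesses
for n,uv,z in [("fit",T(331,160),.04),("sensor",T(226,362),.04)]:
    c=camera_params("top");R=cv2.Rodrigues(c["rvec"])[0];C=-R.T@c["tvec"];d=R.T@np.linalg.solve(c["intrinsics"],[*uv,1]);print(n,C+d*(z-C[2])/d[2])
E
```

```text
[ 0.54764739  0.02377764 -0.25979272  0.03328466] [[0.0, 0.1], [0.3, 0.5], [0.0, 0.3], [0.6, 0.5], [0.4, 0.0], [1.0, 0.1], [0.2, 0.6], [0.2, 0.8], [0.2, 0.3], [0.5, 0.3]]
cap [0.5682 0.1011 0.145 ]
pin [0.5464 0.0189 0.08  ]
piv [ 0.5451 -0.0635  0.05  ]
ball [ 0.5125 -0.0548  0.117 ]
shut [ 0.5799 -0.0727  0.1158]
fit [0.60362768 0.04030458 0.04      ]
sensor [0.51217086 0.08790055 0.04      ]
```

```bash
python3 -m inch '[[1,[0,0,0],0.163],[1,[0,0,0],0.163],[1,[0,0,0],0.163],[1,[0,0,0],0.163],[1,[0,0,0],0]]'
cat > rel.py <<'E'
from h import *
from plant import manip
from scipy.spatial.transform import Rotation as Ro
p=np.load("p.npy");s=manip.get_state();R=Ro.from_rotvec(s["orientation"])
print("t",s["clock"],"tcp",s["tcp_pos"].round(4),"F",s["wrist_force"].round(1),"grip",round(s["grip_width"],2))
x=R.as_matrix()[:,0];z=R.as_matrix()[:,2];print("yaw",np.arctan2(x[1],x[0]).round(3),"z",z.round(3))
d=Ro.from_euler("z",-p[2]).apply(s["tcp_pos"]-[p[0],p[1],0]);print("plate-frame tcp",d.round(4))
for n,P in dict(cap=(0,.08,.165),lever=(-.055,-.085,.165)).items(): print(n,"shift tool",R.inv().apply(w(p,P)[0]-s["tcp_pos"]).round(4))
E
python3 rel.py
```

```text
clock: 0.72
tcp_pos: [0.2483, -0.6003, 0.2181]
orientation: [-3.115, 0.404, 0.002]
wrist_force: [0.0, -0.6, -0.2]
grip_width: 0.51
t 0.725 tcp [ 0.2483 -0.6003  0.2181] F [ 0.  -0.6 -0.2] grip 0.51
yaw -0.258 z [-0.001  0.001 -1.   ]
plate-frame tcp [-0.129  -0.68    0.2181]
cap shift tool [ 0.1304 -0.7597  0.0536]
lever shift tool [ 0.0751 -0.5948  0.0535]
```

```bash
python3 -m inch '[[1,[0.01,-0.05,0],0],[1,[0.01,-0.05,0],0],[1,[0.01,-0.05,0],0],[1,[0.01,-0.05,0],0],[1,[0.01,-0.05,0],0]]'
python3 -m inch '[[1,[0.01,-0.05,0],0],[1,[0.01,-0.05,0],0],[1,[0.01,-0.05,0],0],[1,[0.01,-0.05,0],0],[1,[0.01,-0.05,0],0]]'
python3 -m inch '[[1,[0.01,-0.05,0],0],[1,[0.01,-0.05,0],0],[1,[0.01,-0.05,0],0],[1,[0,-0.05,0],0],[1,[0,-0.05,0],0]]'
python3 rel.py
```

```text
clock: 1.35
tcp_pos: [0.3614, -0.3703, 0.2187]
orientation: [-3.116, 0.402, -0.0]
wrist_force: [0.2, 0.0, -0.3]
grip_width: 0.009
clock: 1.98
tcp_pos: [0.474, -0.1418, 0.2188]
orientation: [3.116, -0.403, 0.0]
wrist_force: [0.3, -0.3, 0.1]
grip_width: 0.011
clock: 2.6
tcp_pos: [0.5671, 0.092, 0.2185]
orientation: [3.116, -0.403, -0.0]
wrist_force: [0.1, -0.9, -0.1]
grip_width: 0.003
t 2.6 tcp [0.5671 0.092  0.2185] F [ 0.1 -0.9 -0.1] grip 0.0
yaw -0.257 z [-0. -0. -1.]
plate-frame tcp [0.0012 0.071  0.2185]
cap shift tool [-0.0012 -0.009   0.0535]
lever shift tool [-0.0566  0.1558  0.0536]
```

```bash
python3 -m inch '[[1,[-0.001,-0.009,0.02],0],[1,[0,0,0.03],0],[1,[0,0,0.01],0],[1,[0,0,0],0]]'
python3 rel.py
python3 - <<'E'
from plant import get_image
import cv2
a=get_image("side")[170:350,230:430,::-1];cv2.imwrite("pics/s1.png",cv2.resize(a,None,fx=3.3,fy=3.3,interpolation=2))
E
```

```text
clock: 3.1
tcp_pos: [0.5679, 0.0992, 0.1583]
orientation: [3.115, -0.407, -0.002]
wrist_force: [0.4, -0.9, -0.0]
grip_width: 0.006
t 3.1 tcp [0.5679 0.0992 0.1583] F [ 0.4 -0.9 -0. ] grip 0.01
yaw -0.26 z [-0.001 -0.    -1.   ]
plate-frame tcp [0.0002 0.0781 0.1583]
cap shift tool [-0.0002 -0.0019 -0.0067]
lever shift tool [-0.0552  0.163  -0.0065]
```

View pics/s1.png

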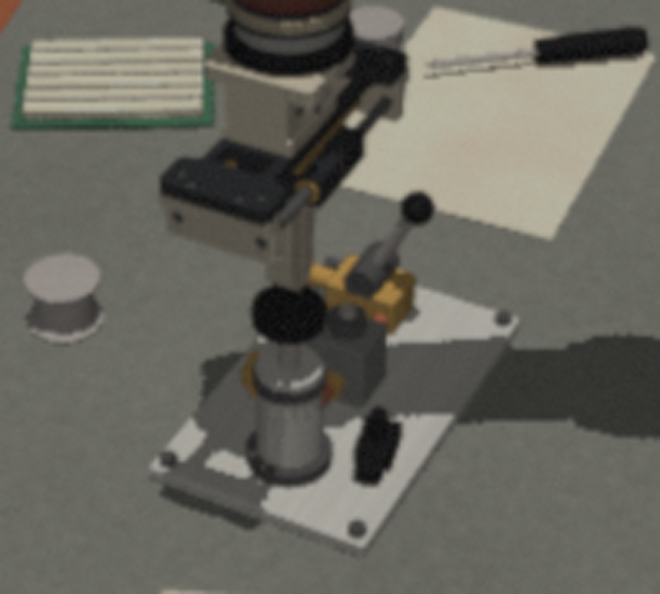

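Fingertips are centred over the cap, at about (288,310) in the crop. First stroke:

```bash
python3 -m inch '[[1,[0,-0.002,0.01],0],[1,[0,0,0.008],0],[1,[0,0,0.008],0],[1,[0,0,0.008],0],[1,[0,0,0.008],0]]'
python3 -m inch '[[1,[0,0,0.002],0],[1,[0,0,0],0]]'
python3 rel.py
```

```text
clock: 3.78
tcp_pos: [0.5694, 0.1019, 0.1184]
orientation: [-3.114, 0.407, -0.004]
wrist_force: [-2.2, 0.1, 11.9]
grip_width: 0.001
clock: 4.03
tcp_pos: [0.5694, 0.1019, 0.1166]
orientation: [-3.114, 0.407, -0.003]
wrist_force: [-1.8, 0.1, 10.8]
grip_width: 0.005
t 4.025 tcp [0.5694 0.1019 0.1166] F [-1.8  0.1 10.8] grip 0.01
yaw -0.26 z [ 0.002  0.001 -1.   ]
plate-frame tcp [0.001  0.0811 0.1166]
cap shift tool [-0.0009  0.001  -0.0484]
lever shift tool [-0.0559  0.166  -0.0487]
```

```bash
python3 -m inch '[[1,[0,0,0.003],0],[1,[0,0,0],0]]'
python3 -m inch '[[1,[0,0,-0.012],0],[1,[0,0,-0.012],0],[1,[0,0,-0.011],0],[1,[0,0,0],0]]'
python3 rel.py
```

```text
clock: 4.28
tcp_pos: [0.5695, 0.1019, 0.1153]
orientation: [-3.114, 0.407, -0.004]
wrist_force: [-5.3, -0.6, 18.7]
grip_width: 0.005
clock: 4.78
tcp_pos: [0.569, 0.1015, 0.1472]
orientation: [-3.115, 0.407, -0.002]
wrist_force: [-0.1, 0.2, -0.4]
grip_width: 0.006
t 4.775 tcp [0.569  0.1015 0.1472] F [-0.1  0.2 -0.4] grip 0.01
yaw -0.26 z [ 0.002  0.    -1.   ]
plate-frame tcp [0.0007 0.0806 0.1472]
cap shift tool [-0.0007  0.0006 -0.0178]
lever shift tool [-0.0556  0.1657 -0.018 ]
```

Stop reached at 18.7 N. Now repeating the strokes at a steady pace.

```bash
python3 -m inch '[[1,[0,0,0.008],0],[1,[0,0,0.009],0],[1,[0,0,0.009],0],[1,[0,0,0.009],0],[1,[0,0,0],0]]'
python3 -m inch '[[1,[0,0,-0.012],0],[1,[0,0,-0.012],0],[1,[0,0,-0.011],0],[1,[0,0,0],0]]'
python3 -m inch '[[1,[0,0,0.008],0],[1,[0,0,0.009],0],[1,[0,0,0.009],0],[1,[0,0,0.009],0],[1,[0,0,0],0]]'
python3 -m inch '[[1,[0,0,-0.012],0],[1,[0,0,-0.012],0],[1,[0,0,-0.011],0],[1,[0,0,0],0]]'
python3 -m inch '[[1,[0,0,0.008],0],[1,[0,0,0.009],0],[1,[0,0,0.009],0],[1,[0,0,0.009],0],[1,[0,0,0],0]]'
python3 -m inch '[[1,[0,0,-0.012],0],[1,[0,0,-0.012],0],[1,[0,0,-0.011],0],[1,[0,0,0],0]]'
python3 rel.py;python3 - <<'E'
from plant import get_image
import cv2
a=get_image("side")[170:350,230:430,::-1];cv2.imwrite("pics/s2.png",cv2.resize(a,None,fx=3.3,fy=3.3,interpolation=2))
E
```

```text
clock: 5.4
tcp_pos: [0.5693, 0.1015, 0.1152]
orientation: [-3.114, 0.408, -0.003]
wrist_force: [-6.6, -0.9, 26.1]
grip_width: 0.002
clock: 5.9
tcp_pos: [0.5684, 0.1014, 0.1462]
orientation: [3.115, -0.407, -0.001]
wrist_force: [0.5, -0.7, -0.6]
grip_width: 0.007
clock: 6.52
tcp_pos: [0.5686, 0.1014, 0.1152]
orientation: [-3.115, 0.408, -0.001]
wrist_force: [-7.7, -0.9, 27.2]
grip_width: 0.006
clock: 7.02
tcp_pos: [0.5683, 0.1014, 0.146]
orientation: [3.115, -0.407, -0.001]
wrist_force: [0.3, -0.3, -0.6]
grip_width: 0.004
clock: 7.65
tcp_pos: [0.5684, 0.1015, 0.1152]
orientation: [-3.115, 0.408, 0.0]
wrist_force: [-7.4, -1.5, 28.0]
grip_width: 0.0
clock: 8.15
tcp_pos: [0.5683, 0.1014, 0.146]
orientation: [3.115, -0.407, -0.001]
wrist_force: [0.3, 1.0, 0.1]
grip_width: 0.009
t 8.15 tcp [0.5683 0.1014 0.146 ] F [0.3 1.  0.1] grip 0.01
yaw -0.26 z [-0.001 -0.    -1.   ]
plate-frame tcp [1.00e-04 8.04e-02 1.46e-01]
cap shift tool [-0.0001  0.0004 -0.019 ]
lever shift tool [-0.055   0.1654 -0.0189]
```

View pics/s2.png

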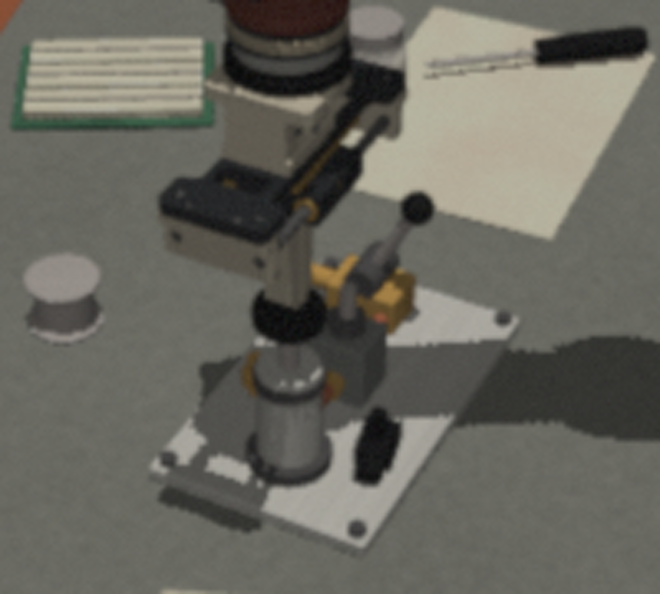

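The pin has come up clearly, with its top at about (348,278). Five more strokes, which allows some margin.

```bash
python3 -m inch '[[1,[0,0,0.008],0],[1,[0,0,0.009],0],[1,[0,0,0.009],0],[1,[0,0,0.008],0],[1,[0,0,0],0]]'
python3 -m inch '[[1,[0,0,-0.012],0],[1,[0,0,-0.012],0],[1,[0,0,-0.010],0],[1,[0,0,0],0]]'
python3 -m inch '[[1,[0,0,0.008],0],[1,[0,0,0.009],0],[1,[0,0,0.009],0],[1,[0,0,0.008],0],[1,[0,0,0],0]]'
python3 -m inch '[[1,[0,0,-0.012],0],[1,[0,0,-0.012],0],[1,[0,0,-0.010],0],[1,[0,0,0],0]]'
python3 -m inch '[[1,[0,0,0.008],0],[1,[0,0,0.009],0],[1,[0,0,0.009],0],[1,[0,0,0.008],0],[1,[0,0,0],0]]'
python3 -m inch '[[1,[0,0,-0.012],0],[1,[0,0,-0.012],0],[1,[0,0,-0.010],0],[1,[0,0,0],0]]'
python3 -m inch '[[1,[0,0,0.008],0],[1,[0,0,0.009],0],[1,[0,0,0.009],0],[1,[0,0,0.008],0],[1,[0,0,0],0]]'
python3 -m inch '[[1,[0,0,-0.012],0],[1,[0,0,-0.012],0],[1,[0,0,-0.010],0],[1,[0,0,0],0]]'
python3 -m inch '[[1,[0,0,0.008],0],[1,[0,0,0.009],0],[1,[0,0,0.009],0],[1,[0,0,0.008],0],[1,[0,0,0],0]]'
python3 -m inch '[[1,[0,0,-0.012],0],[1,[0,0,-0.012],0],[1,[0,0,-0.03],0],[1,[0,0,-0.02],0],[1,[0,0,0],0]]'
python3 rel.py;python3 - <<'E'
from plant import get_image
from h import *
p=np.load("p.npy")
im=get_image("side")
for z in(.075,.1,.1045,.107): print(z,((proj("side",w(p,(0,-.005,z)))[0]-[310,230])*9).round(0))
a=im[230:290,310:380,::-1];cv2.imwrite("pics/s3.png",cv2.resize(a,None,fx=9,fy=9,interpolation=2))
E
```

```text
clock: 8.82
tcp_pos: [0.5681, 0.1014, 0.1152]
orientation: [-3.115, 0.408, 0.002]
wrist_force: [-6.5, -0.8, 21.7]
grip_width: 0.007
clock: 9.32
tcp_pos: [0.5685, 0.1015, 0.1461]
orientation: [3.115, -0.407, -0.001]
wrist_force: [0.1, 0.5, 0.1]
grip_width: 0.006
clock: 9.95
tcp_pos: [0.5688, 0.1015, 0.1153]
orientation: [-3.115, 0.408, -0.001]
wrist_force: [-6.7, -0.6, 21.9]
grip_width: 0.004
clock: 10.45
tcp_pos: [0.5685, 0.1015, 0.146]
orientation: [3.115, -0.407, -0.001]
wrist_force: [0.4, 0.3, 0.3]
grip_width: 0.004
clock: 11.08
tcp_pos: [0.5687, 0.1015, 0.1153]
orientation: [-3.115, 0.408, -0.0]
wrist_force: [-5.8, -0.4, 22.6]
grip_width: 0.001
clock: 11.58
tcp_pos: [0.5683, 0.1015, 0.1459]
orientation: [3.115, -0.407, -0.001]
wrist_force: [0.1, -0.1, -0.9]
grip_width: 0.004
clock: 12.2
tcp_pos: [0.5685, 0.1015, 0.1152]
orientation: [-3.115, 0.408, -0.0]
wrist_force: [-5.7, -1.0, 22.5]
grip_width: 0.007
clock: 12.7
tcp_pos: [0.5684, 0.1015, 0.146]
orientation: [3.115, -0.407, -0.001]
wrist_force: [-0.3, 0.6, -0.0]
grip_width: 0.006
clock: 13.32
tcp_pos: [0.5685, 0.1015, 0.1152]
orientation: [-3.115, 0.408, -0.0]
wrist_force: [-6.3, -1.8, 23.6]
grip_width: 0.005
clock: 13.95
tcp_pos: [0.5689, 0.1016, 0.1864]
orientation: [-3.115, 0.407, -0.001]
wrist_force: [0.4, -1.0, -0.4]
grip_width: 0.007
t 13.95 tcp [0.5689 0.1016 0.1864] F [ 0.4 -1.  -0.4] grip 0.01
yaw -0.26 z [ 0.001  0.    -1.   ]
plate-frame tcp [0.0006 0.0806 0.1864]
cap shift tool [-0.0006  0.0006  0.0214]
lever shift tool [-0.0555  0.1657  0.0213]
0.075 [221. 314.]
0.1 [223. 236.]
0.1045 [223. 221.]
0.107 [223. 213.]
```

View pics/s3.png

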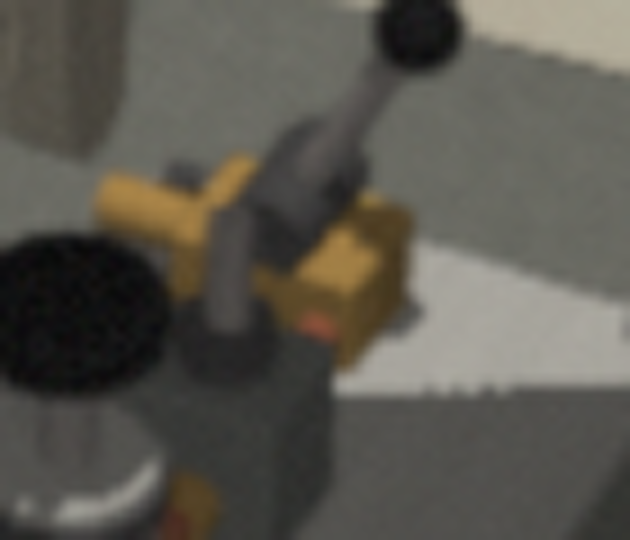

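The pin's tip is at about (232,210), against 213 predicted for 107 mm, so it's fully out. The cap is up again. Next, moving to the robot side of the lever ball.

```bash
python3 -m inch '[[1,[-0.02,0.05,0],0],[1,[-0.02,0.05,0],0],[1,[-0.02,0.05,0],0],[1,[0,0.016,0],0],[1,[0,0,0],0]]'
python3 rel.py;python3 - <<'E'
from plant import get_image
import cv2
a=get_image("side")[170:350,230:430,::-1];cv2.imwrite("pics/s4.png",cv2.resize(a,None,fx=3.3,fy=3.3,interpolation=2))
a=get_image("top")[215:325,235:370,::-1];cv2.imwrite("pics/t4.png",cv2.resize(a,None,fx=4,fy=4,interpolation=2))
E
```

```text
clock: 14.62
tcp_pos: [0.4676, -0.0442, 0.1857]
orientation: [3.115, -0.411, -0.002]
wrist_force: [0.7, 0.1, -0.8]
grip_width: 0.002
t 14.625 tcp [ 0.4676 -0.0442  0.1857] F [ 0.7  0.1 -0.8] grip 0.0
yaw -0.262 z [-0.001  0.    -1.   ]
plate-frame tcp [-0.0599 -0.0862  0.1857]
cap shift tool [ 0.0595 -0.1664  0.0206]
lever shift tool [ 0.0049 -0.0012  0.0207]
```

View pics/s4.png

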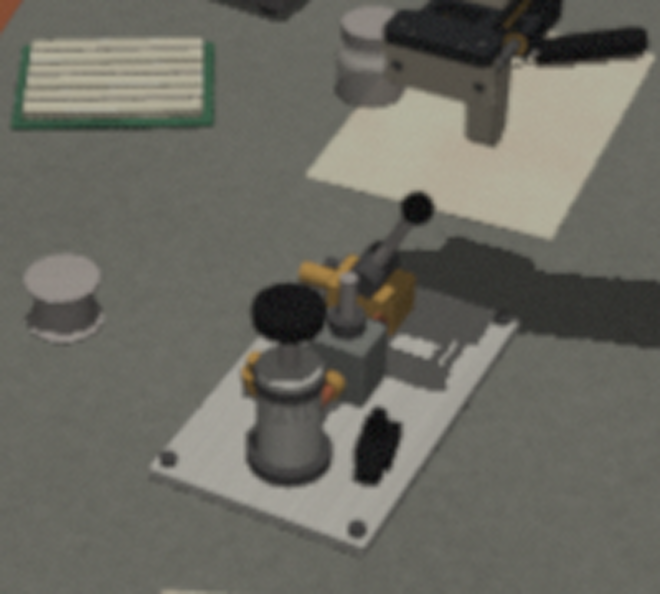

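The fingers are clear of the ball at (418,208). The pin is out at (348,278) and the cap is up. I'll descend to z of about 0.10 and push in plate +x.

```bash
python3 -m inch '[[1,[0,0,0.03],0],[1,[0,0,0.03],0],[1,[0,0,0.024],0],[1,[0,0,0],0]]'
python3 -m inch '[[1,[0.015,0,0],0],[1,[0.012,0,0],0],[1,[0.012,0,0],0],[1,[0.012,0,0],0],[1,[0.01,0,0],0]]'
python3 rel.py
```

```text
clock: 15.22
tcp_pos: [0.4675, -0.0415, 0.101]
orientation: [-3.115, 0.402, 0.006]
wrist_force: [-0.1, -0.4, -0.4]
grip_width: 0.002
clock: 15.85
tcp_pos: [0.528, -0.0593, 0.1029]
orientation: [-3.115, 0.407, -0.001]
wrist_force: [-1.6, 0.8, 3.1]
grip_width: 0.005
t 15.85 tcp [ 0.528  -0.0593  0.1029] F [-1.6  0.8  3.1] grip 0.0
yaw -0.26 z [ 0.001  0.    -1.   ]
plate-frame tcp [ 0.0023 -0.0853  0.1029]
cap shift tool [-0.0023 -0.1653 -0.0621]
lever shift tool [-0.0573 -0.0003 -0.0621]
```

```bash
python3 -m inch '[[1,[0.01,0,0],0],[1,[0.01,0,0],0],[1,[0.008,0,0],0],[1,[0.005,0,0],0],[1,[0,0,0],0]]'
python3 rel.py;python3 - <<'E'
from plant import get_image
import cv2
a=get_image("side")[170:350,230:430,::-1];cv2.imwrite("pics/s5.png",cv2.resize(a,None,fx=3.3,fy=3.3,interpolation=2))
E
```

```text
clock: 16.48
tcp_pos: [0.5582, -0.0677, 0.1024]
orientation: [3.115, -0.408, -0.003]
wrist_force: [-3.0, 0.9, 0.8]
grip_width: 0.007
t 16.475 tcp [ 0.5582 -0.0677  0.1024] F [-3.   0.9  0.8] grip 0.01
yaw -0.26 z [-0.002  0.    -1.   ]
plate-frame tcp [ 0.0337 -0.0857  0.1024]
cap shift tool [-0.0339 -0.1656 -0.0626]
lever shift tool [-0.0888 -0.0006 -0.0625]
```

View pics/s5.png

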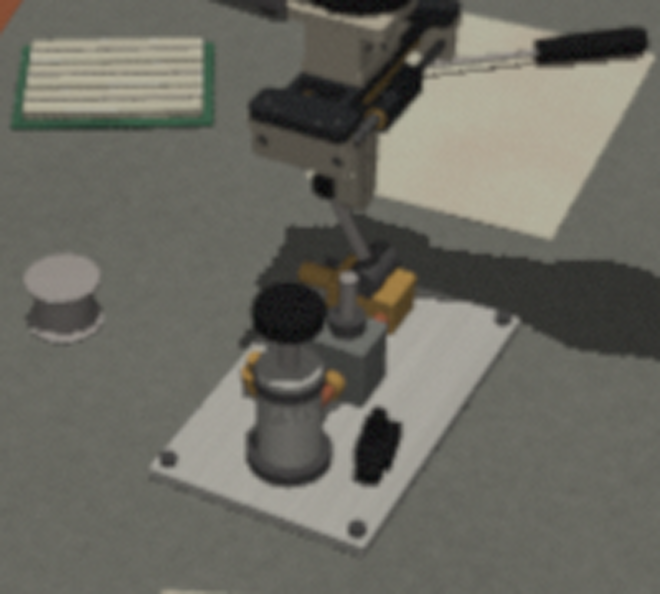

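The ball is now at (325,185), so the lever is well over. I'll push on gently until it meets its stop.

```bash
python3 -m inch '[[1,[0.003,0,0],0],[1,[0.003,0,0],0],[1,[0,0,0],0]]'
python3 rel.py
python3 -m inch '[[1,[0.003,0,0],0],[1,[0.002,0,0],0],[1,[0,0,0],0],[1,[0,0,0],0]]'
python3 rel.py
```

```text
clock: 16.9
tcp_pos: [0.5587, -0.0677, 0.1021]
orientation: [-3.114, 0.406, 0.021]
wrist_force: [-11.4, 3.7, 6.2]
grip_width: 0.006
t 16.9 tcp [ 0.5587 -0.0677  0.1021] F [-11.4   3.7   6.2] grip 0.01
yaw -0.26 z [-0.013  0.003 -1.   ]
plate-frame tcp [ 0.0342 -0.0856  0.1021]
cap shift tool [-0.035  -0.1655 -0.0625]
lever shift tool [-0.09   -0.0005 -0.0617]
clock: 17.4
tcp_pos: [0.5589, -0.0678, 0.102]
orientation: [-3.113, 0.406, 0.037]
wrist_force: [-18.5, 4.8, 13.7]
grip_width: 0.004
t 17.4 tcp [ 0.5589 -0.0678  0.102 ] F [-18.5   4.8  13.7] grip 0.0
yaw -0.259 z [-0.023  0.005 -1.   ]
plate-frame tcp [ 0.0344 -0.0856  0.102 ]
cap shift tool [-0.0357 -0.1655 -0.0624]
lever shift tool [-0.0908 -0.0006 -0.0609]
```

Firmly on the stop: 19 N with no further travel. Backing off and rising clear.

```bash
python3 -m inch '[[1,[-0.02,0,0],0],[1,[-0.03,0,0],0],[1,[-0.02,0,-0.02],0],[1,[0,0,-0.04],0],[1,[0,0,-0.04],0]]'
python3 -m inch '[[1,[-0.02,0.03,0],0],[1,[-0.02,0.03,0],0],[1,[0,0,0],0],[1,[0,0,0],0]]'
python3 rel.py;python3 - <<'E'
from plant import get_image
from h import *
p=np.load("p.npy")
s=get_image("side");t=get_image("top")
for q in(.88,1): print(q,((proj("side",w(p,ball(q)))[0]-[280,220])*5.5).round(),((proj("top",w(p,ball(q)))[0]-[235,215])*5.5).round())
print("cap",((proj("side",w(p,(0,.08,.145)))[0]-[280,220])*5.5).round(),"pin",((proj("side",w(p,(0,-.005,.107)))[0]-[280,220])*5.5).round())
cv2.imwrite("pics/s6.png",cv2.resize(s[220:325,280:400,::-1],None,fx=5.5,fy=5.5,interpolation=2))
cv2.imwrite("pics/t6.png",cv2.resize(t[215:322,235:370,::-1],None,fx=5.5,fy=5.5,interpolation=2))
E
```

```text
clock: 18.02
tcp_pos: [0.5041, -0.0531, 0.205]
orientation: [3.115, -0.408, 0.011]
wrist_force: [1.4, 0.2, 0.3]
grip_width: 0.003
clock: 18.52
tcp_pos: [0.4498, -0.1003, 0.2036]
orientation: [-3.115, 0.407, -0.008]
wrist_force: [0.6, 1.0, -1.0]
grip_width: 0.006
t 18.525 tcp [ 0.4498 -0.1003  0.2036] F [ 0.6  1.  -1. ] grip 0.01
yaw -0.26 z [ 0.005 -0.001 -1.   ]
plate-frame tcp [-0.0627 -0.145   0.2036]
cap shift tool [ 0.0624 -0.225   0.039 ]
lever shift tool [ 0.0075 -0.06    0.0386]
0.88 [284.  26.] [587. 207.]
1 [267.  28.] [591. 190.]
cap [203. 229.] pin [301. 185.]
```

View pics/s6.png

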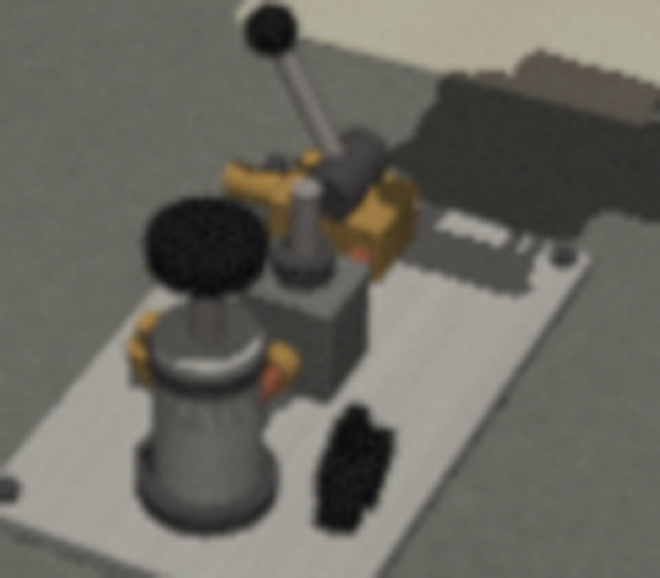

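View pics/t6.png

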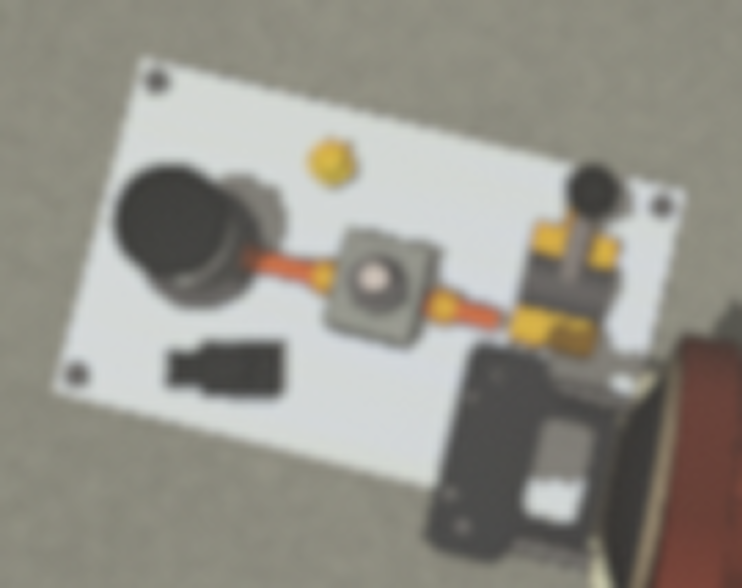

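The ball is at (270,28) in the side crop and (593,191) in the top crop, which matches the 1.0 rad prediction. The pin's top is at row 185, as predicted for 107 mm. The cap is up, and the sensor and fitting are where they were.

```bash
python3 -c "
from plant import workorder;print(workorder.hand_in())"
```

```text
the job is handed in; nothing more can be done
None
```

The job is handed in at about 18.6 s of the 58 s limit; the hand-in gives no verdict, so the result below rests on my own measurements.

I pressed the plunger nine times with the closed fingertips. Each stroke reached the bottom stop, with 19–28 N at the wrist. I then pushed the lever over until it stopped moving at about 19 N, and backed the arm clear.

Last checks:
- **Pin:** its tip sits where 107 mm (fully out) should appear in the side image.
- **Lever:** the ball matches the 1.0 rad position in both the side and top images.
- **Plunger:** the cap is up.
- **Loose things:** the sensor and fitting look unmoved in the top picture; the rest of the bench was not in the final close-up pictures.
- **Contact:** the wrist force was about 1 N, which is no more than noise, with the arm standing free.

No check failed or disagreed.

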